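Hang the cuvette carriers on the drip rail

TASK

Hang both cuvette carriers by their hooks on the steel drip rail, each over its own drip tray: the wide carrier centred over the wide tray, the narrow one centred over the narrow tray. The guard bar means they go on only at the open end of the rail and have to be slid along, so mind which goes first. They are brittle: hold them with no more than 40 N on each finger, set them on the rail softly, do not knock them against the rail stand or each other, keep them upright, leave the other things on the bench where they are, and let go of both at the end.

Things in the scene. Friction and masses are not known exactly. Their poses are not given: they have to be found in the camera images.
- rail_mid (a point): Middle of the drip rail, on its centre line: fixed round steel bar, 14 mm diameter, 530 mm long, level, centre line 160 mm above the bench. y runs along the bar, x level away from the robot. End posts (16 mm in x, 14 mm in y, 172 mm high) at y = -262 and +262 mm. Nothing stands between bench and bar but the two low trays.
- rail_open_end (a point): Point on the rail's centre line, y = -165 mm from rail_mid (robot's right-hand end), in the middle of the unguarded stretch: the only place where a hook can be put on or lifted off. Axes as rail_mid.
- guard_start (a point): Middle of the near-to-open-end tip of the guard bar, a fixed steel bar 8 mm (x) by 10 mm (z) parallel to the rail, 16 mm beyond and 22.5 mm above its centre line, running 325 mm from here in +y. Two 188 mm posts carry it from behind, 42 mm beyond it. Under it a hook on the rail can be raised 8 mm at most, so it can only be slid; putting on or off takes over 20 mm.
- carrier_wide_center (a point): The wide cuvette carrier, loose, about 250 g, 185 mm high, upright on the bench at the start; point half-way up (92.5 mm), z up. Clear box 50 (x) by 110 (y) mm, 45 mm high with its glass cuvettes, then hook and tab above. Brittle: breaks if the fingers press over 80 N in all (40 N each), if it meets rail or other carrier with over 45 N, or if tipped over 30 degrees.
- carrier_wide_tab (a point): Centre of the gripping part of the wide carrier's white upright tab, 165 mm above its underside, over its middle (72.5 mm above the carrier's centre). Tab 10 mm thick (x) by 36 mm wide (y), from 112 to 185 mm above the underside. Axes of the carrier.
- carrier_wide_hook (a point): Where the rail's centre line lies when the wide carrier hangs: 97 mm above its underside, on its middle, 68 mm below the tab point. White C-shaped hook, 40 mm long (y), open to +x between heights 45 and 84 mm; stem at x = -25 to -17 mm, lip at x = 18.5 to 24.5 mm with lower edge 84 mm up, roof an inverted V (24 degrees) that centres itself on the rail; hung, underside 63 mm above the bench.
- tray_wide_mid (a point): The wide drip tray, fixed on the bench under the guarded part of the rail: white open tray 85 mm (x) by 145 mm (y, along the rail), 18 mm high. Point above its centre at rim height. Either tray may be the one nearer the rail's open end.
- carrier_narrow_center (a point): The narrow cuvette carrier, loose, about 180 g, 185 mm high, upright on the bench at the start; point half-way up (92.5 mm), z up. Clear box 50 (x) by 70 (y) mm, 45 mm high with its glass cuvettes, then hook and tab above. Brittle: breaks if the fingers press over 80 N in all (40 N each), if it meets rail or other carrier with over 45 N, or if tipped over 30 degrees.
- carrier_narrow_tab (a point): Centre of the gripping part of the narrow carrier's white upright tab, 165 mm above its underside, over its middle (72.5 mm above the carrier's centre). Tab 10 mm thick (x) by 36 mm wide (y), from 112 to 185 mm above the underside. Axes of the carrier.
- carrier_narrow_hook (a point): Where the rail's centre line lies when the narrow carrier hangs: 97 mm above its underside, on its middle, 68 mm below the tab point. White C-shaped hook, 40 mm long (y), open to +x between heights 45 and 84 mm; stem at x = -25 to -17 mm, lip at x = 18.5 to 24.5 mm with lower edge 84 mm up, roof an inverted V (24 degrees) that centres itself on the rail; hung, underside 63 mm above the bench.
- tray_narrow_mid (a point): The narrow drip tray, fixed on the bench under the guarded part of the rail: white open tray 85 mm (x) by 105 mm (y, along the rail), 18 mm high. Point above its centre at rim height. Either tray may be the one nearer the rail's open end.
- wash_bottle_center (a point): Bystander, loose: white bottle with an orange band, 62 mm diameter, 125 mm high. Point at its centre, half-way up.
- amber_bottle_center (a point): Bystander, loose: brown glass bottle with black cap, 72 mm diameter, 205 mm high. Point at its centre, half-way up.
- timer_center (a point): Bystander, loose: black bench timer 45 x 85 x 50 mm. Point at its centre, half-way up.
- jar_center (a point): Bystander, loose: clear jar with red lid, 108 mm diameter, 99 mm high. Point at its centre, half-way up.
- tip_box_center (a point): Bystander, loose: clear box of yellow tips, 85 x 120 x 55 mm. Point at its centre, half-way up.
- beaker_center (a point): Bystander, loose: small white cup, 72 mm diameter, 60 mm high. Point at its centre, half-way up.
There are look-alikes about, which are no part of the job. What is shaped like the part that bears carrier_narrow_center but blue or red is not meant. What is shaped like the part that bears carrier_wide_center but blue or pink is not meant.

How it is judged:
By the outcome, as a careful person would: the job done as asked, in the order asked, and still so for the second after the job is handed in, with the robot touching nothing.
It also fails if it takes over 67 s, if anything falls off the work surface, if the arm or the gripper's body presses on something with over 40 N, if the wrist force passes 120 N, or if a joint passes its speed limit or range.

ROBOT

A 6-joint arm with a two-finger parallel gripper is mounted at the origin on the work surface. World frame = base frame: x ahead of the robot, y to its left, z up, the work surface at z = 0. Lengths are in m, angles in rad, forces in N, time in s.
With the tool pointing down it reaches from about 0.35 to 0.775 m from the base axis. Payload 5.5 kg.
Tool frame: the origin (TCP) lies at the very end of the fingers, on their centre line; the grasp point (between the pads) lies 19 mm behind it; z points along the fingers, y is the line along which they close (so a half turn about z gives the same grasp; the last joint's range is limited). The gripper opens to 85 mm and grips with 20 to 120 N. Pads are 22 mm wide; open, the fingers measure 114 mm over their backs; the gripper's body (76 mm by 85 mm) begins 54 mm behind the grasp point. The pads swing forward as they close: fully open they stand 13 mm farther back than shut.
Start: joints at [0.994, 0.313, 0.046, 1.304, 0, 1.431], TCP at [0.243, 0.521, 0.231] pointing down, gripper open.
Joint ranges: [-2.76, 2.76], [-0.86, 1.69], [-1.03, 1.26], [-2.2, 2.34], [-1.47, 1.5], [-3.14, 3.14]. Speed limits (rad/s): [2.57, 2.57, 3.14, 3.14, 3.14, 3.14].

INTERFACE

Orientations are given as a unit quaternion [w, x, y, z].
In Python, from workcell import env gives the robot as it stands. The module is installed in compiled form; this text tells all that it offers.
- The arm moves only by the tool jog_arm, never from a script. Its arguments are lists of equal length, an entry for each row: "gripper": the opening, from 0 (shut) to 1 (fully open); "offset": the shift along the world's x, y, z in cm, a list of three; "twist": the turn about the world's z in degrees. In form: {"gripper": [gripper, ...], "offset": [[dx, dy, dz], ...], "twist": [twist, ...]}. A call has exactly 8 rows; each row is the pose to reach, as a shift and turn from the pose commanded when the call began; what a row does not reach only later rows make up. A row lasts 1/8 s, in which the tool goes at most 62.5 mm and 10.7 degrees, less where a joint would pass 70% of its speed; a pose out of reach is approached as far as the arm can. A call with a gripper value outside its range is refused whole. The fingers move at their own pace and stop on an object; "squeeze" is the grip in N (left out, the last holds). Time passes only in rows, so rows that repeat a pose let the fingers close, or fill a call up. It gives the time, the measured TCP pose, the force, the opening and the grip force at its end, in the units of the state.
- env.get_state(): the state, without advancing time (a new reading comes with each control period).
- env.read_camera(name): name is "side" or "top" or "wrist"; returns a dict with "image" (384x512x3 uint8, red, green, blue), "z_map" (384x512 float32, m along the optical axis (not along the pixel's ray), 0 where there is no reading), "fovy" (degrees; the focal length in pixels is half the picture's height over the tangent of half this angle, whatever the lens; pixels are square), "cx", "cy" (the principal point, pixels), "cam_to_world" (4x4, takes a point from camera to world coordinates). Camera axes: x right, y up, looking along -z (the intrinsics and any distortion apply to the point x, -y, -z); pixel columns grow to the right and rows downward; lengths in m; the calibration is good to about 2 mm. The wrist camera is an equidistant fisheye: a pixel r from the principal point sees the ray r / f radians off the axis. A picture is of the moment at which its call begins.
- env.hand_in(): hands the job in; it is judged then, once.
The state is a dict: "clock": time; "joint_pos": joint angles; "qvel": joint speeds; "tau": joint torques, N m; "tcp_pos": TCP position; "orientation": TCP orientation; "wrist_force": force on the tool from outside, world axes, zero at the start; "ft_torque": the same for the moment, N m; "finger_gap": finger opening in m; "grip_force": force on a finger pad.
Only numpy, scipy, OpenCV 4.12 (cv2) and the standard library are available. Lean on these libraries where they do the work, as an engineer would, in place of code of your own. Each camera call takes 0.05 s, during which the arm holds its last target. There are 200 camera calls.

## Working session

There is one attempt and no reset: what is moved stays moved. The work goes in short steps, Python scripts to look and compute and a tool call to move; the robot and the scene stay as the last step left them, time stands still between calls to the robot, and variables do not carry over. Pictures are saved under pics/ and viewed, at most 10 in all, crops included, and the job is handed in when it is done.

Besides the shell and the picture viewer there is one more tool, called after "Request:" as name([rows], argument=value, ...), one row to a line, values as JSON. jog_arm: Moves the arm, as the interface text tells. Its arguments: {"type":"object","properties":{"gripper":{"type":"array"},"offset":{"type":"array"},"twist":{"type":"array"},"squeeze":{"type":"number"}},"required":["gripper","offset","twist"]}

```bash
mkdir -p pics; cat > h.py <<'E'
import numpy as np, cv2
from workcell import env
def cam(n):
    c=env.read_camera(n); np.savez(f'{n}.npz',**c); return c
def load(n): return dict(np.load(f'{n}.npz'))
def cloud(c):
    h,w=c['z_map'].shape; f=h/2/np.tan(np.radians(float(c['fovy']))/2)
    u,v=np.meshgrid(np.arange(w),np.arange(h)); z=c['z_map']
    P=np.stack([(u-c['cx'])/f*z,-(v-c['cy'])/f*z,-z,np.ones_like(z)],-1)
    W=P@c['cam_to_world'].T; W=W[...,:3]; W[z==0]=np.nan; return W
def save(c,name,s=1.5):
    cv2.imwrite('pics/'+name,cv2.resize(c['image'][...,::-1],None,fx=s,fy=s,interpolation=cv2.INTER_CUBIC))
E
python3 - <<'E'
from h import *
for n in ['top','side']:
    c=cam(n); save(c,n+'0.png'); print(n,c['fovy'],c['cx'],c['cy'],c['cam_to_world'].round(3).tolist(),list(c))
s=env.get_state(); print(s['tcp_pos'],s['orientation'],s['clock'])
E
```

```text
top 52.77472375617854 255.81295328384007 193.9585463736661 [[-0.016, 0.997, -0.072, 0.386], [-1.0, -0.016, -0.003, 0.025], [-0.004, 0.072, 0.997, 1.39], [0.0, 0.0, 0.0, 1.0]] ['image', 'z_map', 'fovy', 'cx', 'cy', 'cam_to_world']
side 56.16254668669903 256.70875588050234 196.8734847017746 [[0.995, 0.076, -0.057, 0.401], [-0.094, 0.675, -0.732, -0.96], [-0.017, 0.734, 0.679, 1.022], [0.0, 0.0, 0.0, 1.0]] ['image', 'z_map', 'fovy', 'cx', 'cy', 'cam_to_world']
[0.24297892 0.5206316  0.2305092 ] [-2.86201055e-04  2.16644196e-01  9.76250290e-01 -7.62919826e-04] 0.1
```

View pics/top0.png

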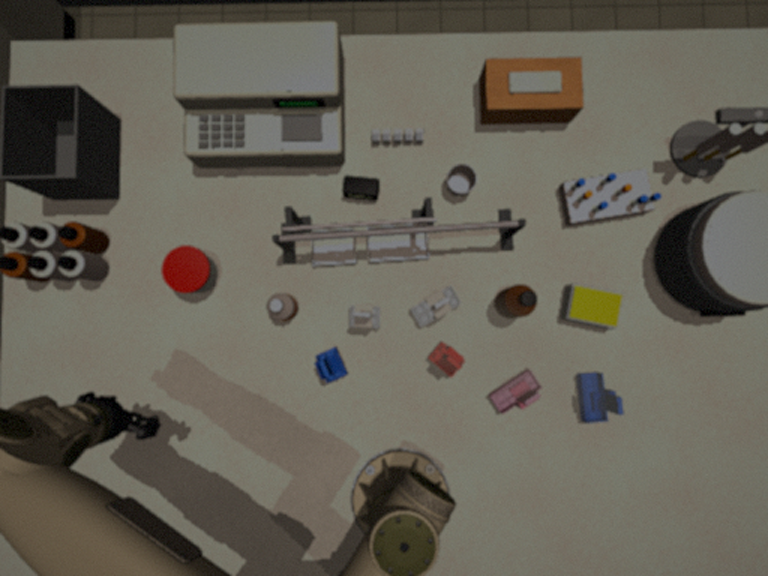

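View pics/side0.png

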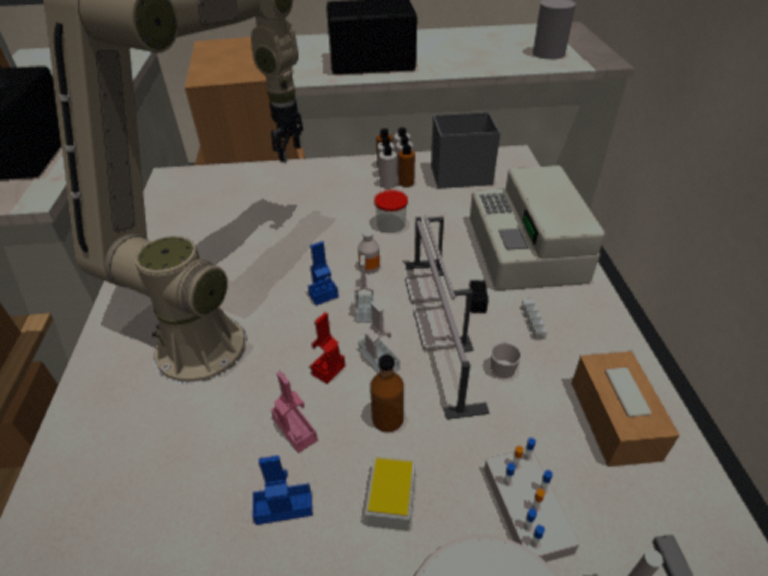

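Top view shows the narrow white carrier near (364,318) and the wide one near (435,305). The rail runs from (285,236) to (515,230) with its open end at the right. The narrow tray (333,250) is the far one and the wide tray (398,247) is nearer the open end, so narrow goes first.

```bash
python3 - <<'E'
from h import *
for n in ['top','side']:
    c=load(n); W=cloud(c); 
    if n=='top':
        boxes={'nar':(340,298,385,340),'wide':(405,280,465,335),'rail':(270,200,530,270)}
        for k,b in boxes.items():
            x0,y0,x1,y1=[int(q/1.5) for q in b]; P=W[y0:y1,x0:x1].reshape(-1,3)
            if k!='rail':
                for lo,hi in [(.03,.06),(.1,.14),(.165,.195)]:
                    Q=P[(P[:,2]>lo)&(P[:,2]<hi)]
                    if len(Q)>4:
                        r=cv2.minAreaRect((Q[:,:2]*1000).astype(np.float32)); print(k,lo,len(Q),np.round(r[0],1),np.round(r[1],1),r[2],Q[:,2].max().round(3), Q.mean(0).round(4))
        cv2.imwrite('pics/crop1.png',cv2.resize(c['image'][125:230,175:355,::-1],None,fx=4.4,fy=4.4,interpolation=cv2.INTER_CUBIC))
        for (u,v) in [(190,157),(200,156),(220,155),(250,153),(270,153),(300,152),(330,151),(340,150),(344,150)]:
            col=W[v-12:v+8,u]; print(u,[tuple(p.round(3)) for p in col if p[2]>.12])
    else:
        cv2.imwrite('pics/crop2.png',cv2.resize(c['image'][135:285,200:340,::-1],None,fx=4,fy=4,interpolation=cv2.INTER_CUBIC))
# all scene objects from height map
    W2=W.reshape(-1,3)
E
```

```text
nar 0.03 67 [427.4  76.9] [70.1 48.3] 85.78182983398438 0.048 [0.427  0.0719 0.0416]
nar 0.1 144 [428.3  75.7] [40. 50.] 88.86170959472656 0.131 [0.4268 0.076  0.1083]
nar 0.165 41 [428.6  76.8] [34.4  9.5] 89.03111267089844 0.191 [0.4279 0.0781 0.1869]
wide 0.03 166 [449.8 -90.5] [ 49.6 110.2] 28.875301361083984 0.056 [ 0.4477 -0.0867  0.044 ]
wide 0.1 147 [449.9 -90.6] [50.7 40. ] 28.979463577270508 0.126 [ 0.4494 -0.0898  0.108 ]
wide 0.165 39 [449.8 -90.5] [ 9.6 36.1] 28.75406265258789 0.192 [ 0.4495 -0.0898  0.1867]
190 [(np.float64(0.631), np.float64(0.233), np.float64(0.186)), (np.float64(0.626), np.float64(0.232), np.float64(0.195)), (np.float64(0.624), np.float64(0.233), np.float64(0.189)), (np.float64(0.621), np.float64(0.233), np.float64(0.187)), (np.float64(0.618), np.float64(0.233), np.float64(0.188)), (np.float64(0.615), np.float64(0.233), np.float64(0.189)), (np.float64(0.612), np.float64(0.234), np.float64(0.184)), (np.float64(0.609), np.float64(0.233), np.float64(0.186)), (np.float64(0.607), np.float64(0.234), np.float64(0.18)), (np.float64(0.6), np.float64(0.237), n
[... 2495 characters left out ...]
float64(-0.21), np.float64(0.168)), (np.float64(0.608), np.float64(-0.21), np.float64(0.167))]
340 [(np.float64(0.62), np.float64(-0.242), np.float64(0.17)), (np.float64(0.617), np.float64(-0.242), np.float64(0.169)), (np.float64(0.614), np.float64(-0.242), np.float64(0.169)), (np.float64(0.611), np.float64(-0.242), np.float64(0.168))]
344 [(np.float64(0.62), np.float64(-0.255), np.float64(0.17)), (np.float64(0.617), np.float64(-0.255), np.float64(0.167)), (np.float64(0.614), np.float64(-0.255), np.float64(0.166)), (np.float64(0.611), np.float64(-0.256), np.float64(0.165)), (np.float64(0.611), np.float64(-0.259), np.float64(0.149)), (np.float64(0.609), np.float64(-0.262), np.float64(0.138))]
```

View pics/crop1.png

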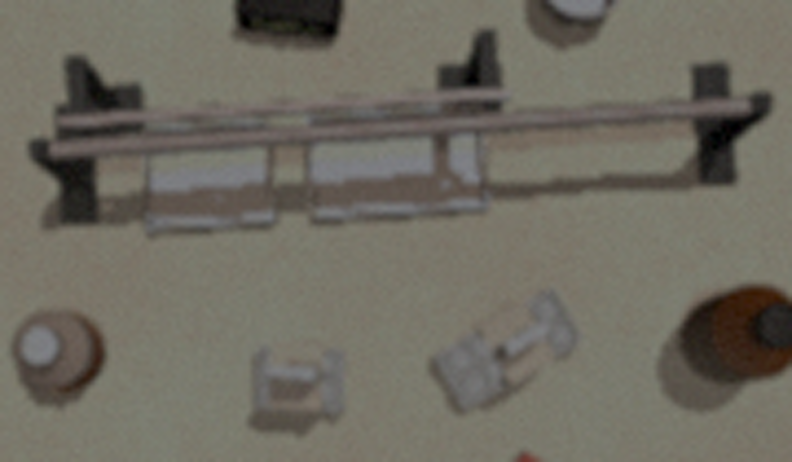

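View pics/crop2.png

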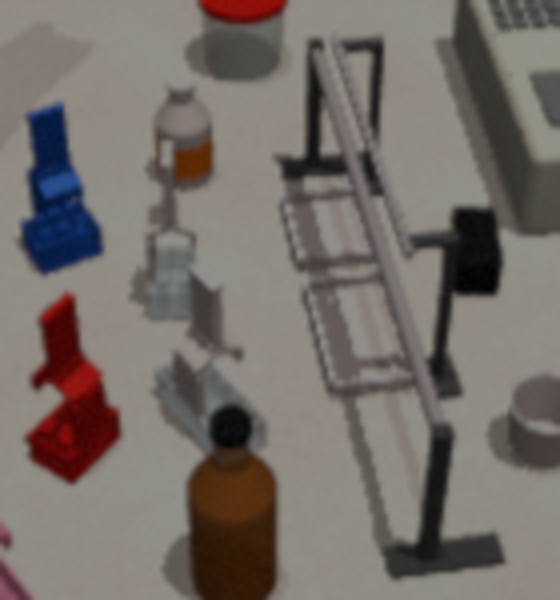

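Crops: rail from (50,150) to (755,103), guard tip at (508,95), narrow tray (210,185), wide tray (397,175), carriers upright and free. Now the numbers from both cameras.

```bash
cat >> h.py <<'E'
def tocar(P,c,a):
    a=np.radians(a); R=np.array([[np.cos(a),np.sin(a)],[-np.sin(a),np.cos(a)]])
    return np.c_[(P[:,:2]-c)@R.T,P[:,2]]
E
python3 - <<'E'
from h import *
Wt=cloud(load('top')).reshape(-1,3); Ws=cloud(load('side')).reshape(-1,3)
fl=lambda P:P[np.isfinite(P).all(1)]
Wt,Ws=fl(Wt),fl(Ws)
for n,W in (('top',Wt),('side',Ws)):
    m=(W[:,1]>-.24)&(W[:,1]<.23)&(W[:,2]>.145)&(W[:,2]<.178)&(W[:,0]>.57)&(W[:,0]<.625)
    R=W[m]; p=np.polyfit(R[:,1],R[:,0],1); 
    for _ in range(3):
        r=R[:,0]-np.polyval(p,R[:,1]); k=abs(r)<.009; p=np.polyfit(R[k,1],R[k,0],1)
    print(n,'rail x=',p,'deg',np.degrees(np.arctan(p[0])),'ztop',np.percentile(R[k,2],[50,90]))
    m=(W[:,2]>.177)&(W[:,2]<.2)&(W[:,0]>.59)&(W[:,0]<.64)&(abs(W[:,1])<.3); G=W[m]; print(' guard y',G[:,1].min(),G[:,1].max())
    m=(W[:,2]>.15)&(W[:,0]>.57)&(W[:,0]<.64)&(abs(W[:,1])<.35); print(' rail ends y',W[m,1].min(),W[m,1].max())
    m=(W[:,2]>.008)&(W[:,2]<.025)&(W[:,0]>.52)&(W[:,0]<.66)&(W[:,1]<.19)&(W[:,1]>-.12)
    T=W[m]; h,e=np.histogram(T[:,1],np.arange(-.12,.19,.006)); print(' tray',list(zip(e.round(3),h)), T[:,0].min(),T[:,0].max())
    for nm,c,a in (('nar',(.4285,.0765),-1),('wide',(.450,-.0905),28.9)):
        Q=tocar(W,np.array(c),a); Q=Q[(abs(Q[:,0])<.035)&(abs(Q[:,1])<.065)]
        print(nm,'z .055-.08 x', np.histogram(Q[(Q[:,2]>.055)&(Q[:,2]<.08)][:,0],np.arange(-.03,.031,.005))[0])
        t=Q[Q[:,2]>.15]; print(' tab',len(t),t.min(0).round(4),t.max(0).round(4),t.mean(0).round(4))
E
```

```text
top rail x= [-0.04730599  0.60415116] deg -2.7084145088089304 ztop [0.16782051 0.17109155]
 guard y -0.2623933043239864 0.239158998401449
 rail ends y -0.27172488958477314 0.2645839128392794
 tray [(np.float64(-0.12), np.int64(0)), (np.float64(-0.114), np.int64(0)), (np.float64(-0.108), np.int64(3)), (np.float64(-0.102), np.int64(1)), (np.float64(-0.096), np.int64(3)), (np.float64(-0.09), np.int64(3)), (np.float64(-0.084), np.int64(6)), (np.float64(-0.078), np.int64(25)), (np.float64(-0.072), np.int64(14)), (np.float64(-0.066), np.int64(12)), (np.float64(-0.06), np.int64(16)), (np.float64(-0.054), np.int64(13)), (np.float64(-0.048), np.int64(15)), (np.float64(-0.042), np.int64(13)), (np.float64(-0.036), np.int64(17)), (np.float64(-0.03), np.int64(16)), (np.float64(-0.024), np.int64(10)), (np.float64(-0.018), np.int64(15)), (np.float64(-0.012), np.int64(9)), (np.float64(-0.006), np.int64(19)), (np.float64(0.0), np.int64(9)), (np.float64(0.006), np.int64(14)), (np.float64(0.012), np.int64(11)), (np.float64(0.018), np.int64(19)), (np.float64(0.024), np.int64(9)), (np.float64(0.03), np.i
[... 2726 characters left out ...]
t64(0.114), np.int64(7)), (np.float64(0.12), np.int64(1)), (np.float64(0.126), np.int64(5)), (np.float64(0.132), np.int64(3)), (np.float64(0.138), np.int64(10)), (np.float64(0.144), np.int64(7)), (np.float64(0.15), np.int64(5)), (np.float64(0.156), np.int64(5)), (np.float64(0.162), np.int64(9)), (np.float64(0.168), np.int64(6)), (np.float64(0.174), np.int64(2)), (np.float64(0.18), np.int64(7))] 0.5398065677484867 0.6599070174929275
nar z .055-.08 x [6 8 2 0 0 0 0 0 0 0 0 0]
 tab 39 [-0.0088 -0.0204  0.151 ] [0.0013 0.02   0.1892] [-0.0037 -0.0077  0.1769]
wide z .055-.08 x [24  9  0  0  0  0  0  0  0  0  0  0]
 tab 81 [-0.0076 -0.0181  0.1503] [0.0042 0.021  0.1895] [-0.0041 -0.0004  0.1737]
```

Request:
jog_arm([
  [2,-5,2],
  [4.5,-11,2],
  [7,-17,2],
  [9.5,-23,2],
  [12,-29,2],
  [14.3,-35,2],
  [16.5,-40,2],
  [18.4,-44.4,2],
], gripper=[0.7,0.7,0.7,0.7,0.7,0.7,0.7,0.7], twist=[-9,-18,-27,-36,-45,-54,-62,-66], squeeze=25)

```text
clock: 1.1
tcp_pos: [0.4276, 0.0748, 0.2512]
orientation: [0.0, 0.715, 0.699, 0.0]
wrist_force: [0.5, 1.2, -0.6]
finger_gap: 0.0597
grip_force: 0.0
```

```bash
python3 - <<'E'
from h import *
c=cam('wrist'); save(c,'w1.png'); s=env.get_state()
print(s['clock'],s['tcp_pos'],s['orientation'],s['joint_pos'].round(2) if hasattr(s['joint_pos'],'round') else s['joint_pos'],c['fovy'],c['cx'],c['cy'])
h,w=c['z_map'].shape; f=h/2/np.tan(np.radians(float(c['fovy']))/2)
u,v=np.meshgrid(np.arange(w)-c['cx'],np.arange(h)-c['cy']); r=np.hypot(u,v)+1e-9; th=r/f; z=c['z_map']
P=np.stack([np.tan(th)*u/r*z,-np.tan(th)*v/r*z,-z,np.ones_like(z)],-1)@c['cam_to_world'].T
P=P[...,:3].reshape(-1,3); P=P[(z.ravel()>0)&(th.ravel()<1.4)]
Q=P[(P[:,2]>.17)&(P[:,2]<.195)&(np.hypot(P[:,0]-.428,P[:,1]-.0765)<.03)]
print(len(Q),cv2.minAreaRect((Q[:,:2]*1000).astype(np.float32)) if len(Q)>5 else '',Q.min(0),Q.max(0))
E
```

```text
1.15 [0.430261   0.0703295  0.25098661] [ 1.95529884e-03  7.16980812e-01  6.97089855e-01 -6.52813835e-04] [-0.02  0.04 -0.24  1.29 -0.    1.58] 65.70646984690485 252.76425756863935 190.59551465734535
668 ((426.4488525390625, 76.03497314453125), (36.23918914794922, 9.948689460754395), 86.23313903808594) [0.42087186 0.05806371 0.17028423] [0.43230734 0.0943914  0.18544542]
```

View pics/w1.png

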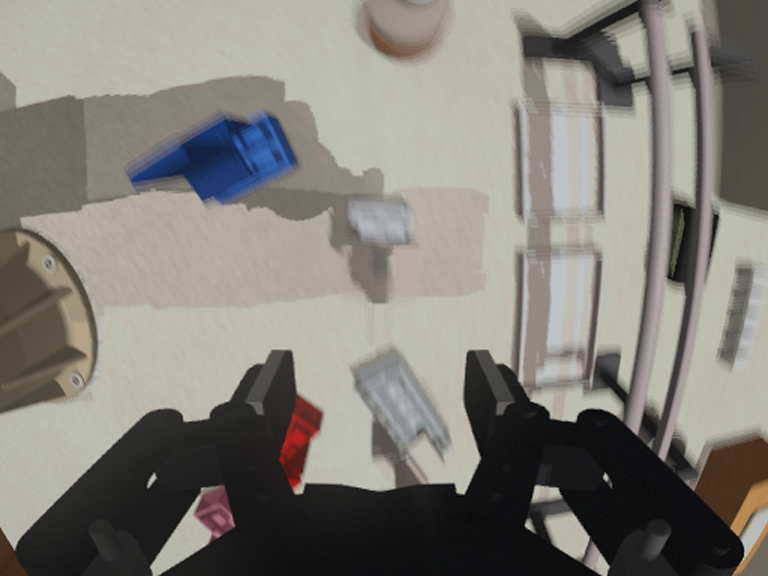

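The wrist view shows the narrow carrier at (380,220) below the fingers, and the tab measures at (0.4265, 0.076), yaw about -3°. I'll descend onto it and close.

Request:
jog_arm([
  [0,0,-3],
  [0,0,-7],
  [0,0,-10],
  [0,0,-10.4],
  [0,0,-10.4],
  [0,0,-10.4],
  [0,0,-10.4],
  [0,0,-10.4],
], gripper=[0.7,0.7,0.7,0.7,0.5,0.2,0,0], twist=[-2,-2,-2,-2,-2,-2,-2,-2], squeeze=25)

```text
clock: 2.15
tcp_pos: [0.4281, 0.0772, 0.1482]
orientation: [0.001, 0.726, 0.688, 0.001]
wrist_force: [-0.3, -0.2, 4.0]
finger_gap: 0.0098
grip_force: 28.8
```

Request:
jog_arm([
  [0,0,1],
  [0,0,4],
  [0,0,7],
  [1,0,9.7],
  [4,0,9.7],
  [7,0,9.7],
  [10,0,9.7],
  [12,0,9.7],
], gripper=[0,0,0,0,0,0,0,0], twist=[0,0,0,1,2,4,5,5.8])

```text
clock: 3.15
tcp_pos: [0.5483, 0.0769, 0.2444]
orientation: [-0.0, 0.69, 0.724, -0.0]
wrist_force: [0.7, 0.9, -1.8]
finger_gap: 0.0093
grip_force: 28.1
```

Request:
jog_arm([
  [0.1,-2,0],
  [0.3,-6,0],
  [0.5,-10,0],
  [0.7,-14,0],
  [0.9,-18,0],
  [1.1,-21.5,0],
  [1.2,-24.5,0],
  [1.2,-24.5,0],
], gripper=[0,0,0,0,0,0,0,0], twist=[0,0,0,0,0,0,0,0])

```text
clock: 4.15
tcp_pos: [0.5582, -0.1705, 0.2443]
orientation: [-0.0, 0.691, 0.723, -0.0]
wrist_force: [0.3, 0.2, -0.5]
finger_gap: 0.0099
grip_force: 28.1
```

```bash
python3 - <<'E'
from h import *
s=env.get_state(); print(s['clock'],s['tcp_pos'],s['orientation'],s['grip_force'])
c=cam('side'); W=cloud(c)
a=c['image'][175:325,215:345,::-1]
t=cam('top'); b=t['image'][120:230,230:360,::-1]
a=cv2.resize(a,(520,600),interpolation=3); b=cv2.resize(b,(280,237),interpolation=3)
o=np.zeros((600,800,3),np.uint8); o[:,:520]=a; o[:237,520:]=b; cv2.imwrite('pics/p3.png',o)
P=W.reshape(-1,3); T=tocar(P,np.array(s['tcp_pos'][:2]),2.75); T=T[(abs(T[:,0])<.04)&(abs(T[:,1])<.05)]
Q=T[(T[:,2]>.05)&(T[:,2]<.22)]
h,e=np.histogram(Q[:,2],np.arange(.05,.225,.01))
for k in range(len(h)):
    q=Q[(Q[:,2]>=e[k])&(Q[:,2]<e[k+1])]
    if len(q): print(e[k].round(2),len(q),q[:,:2].min(0).round(3),q[:,:2].max(0).round(3))
E
```

```text
4.15 [ 0.55817036 -0.17053473  0.2442973 ] [-1.75162662e-04  6.91215217e-01  7.22648851e-01 -3.63237433e-04] 28.054243326187134
0.09 12 [-0.025 -0.033] [0.024 0.032]
0.1 44 [-0.025 -0.037] [0.024 0.036]
0.11 48 [-0.025 -0.035] [0.022 0.035]
0.12 63 [-0.025 -0.037] [0.023 0.039]
0.13 96 [-0.026 -0.035] [0.025 0.039]
0.14 90 [-0.026 -0.027] [0.018 0.03 ]
0.15 9 [-0.026 -0.02 ] [-0.019  0.022]
0.16 11 [-0.026 -0.021] [-0.019  0.005]
0.17 9 [-0.025 -0.022] [-0.019  0.009]
0.18 19 [-0.025 -0.021] [0.022 0.017]
0.19 38 [-0.025 -0.02 ] [0.025 0.021]
0.2 82 [-0.024 -0.02 ] [0.025 0.022]
0.21 24 [-0.008 -0.022] [0.005 0.018]
```

View pics/p3.png

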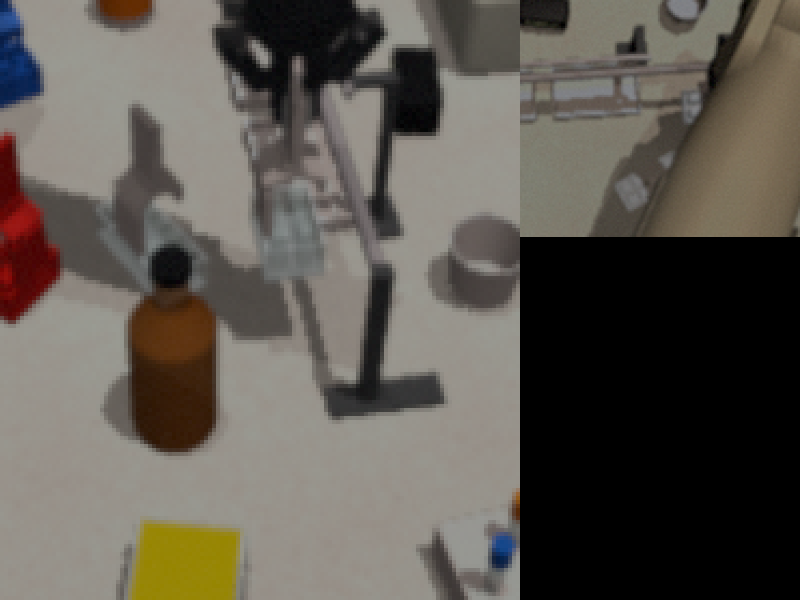

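The carrier hangs in front of the rail, upright, and its profile matches the TCP. The rail sits 53 mm ahead, so I insert next.

Request:
jog_arm([
  [0.8,0,0],
  [2,0.1,0],
  [3.2,0.1,0],
  [4.4,0.2,0],
  [5.3,0.2,0],
  [5.3,0.2,-0.5],
  [5.3,0.2,-1.3],
  [5.3,0.2,-2],
], gripper=[0,0,0,0,0,0,0,0], twist=[0,0,0,0,0,0,0,0])

```text
clock: 5.25
tcp_pos: [0.6117, -0.1659, 0.2235]
orientation: [-0.0, 0.69, 0.724, -0.0]
wrist_force: [0.6, 0.1, -2.2]
finger_gap: 0.01
grip_force: 28.1
```

```bash
cat >> h.py <<'E'
def prof(c,ctr,y0=.05):
    P=cloud(c).reshape(-1,3); T=tocar(P,np.array(ctr),2.75); T=T[(abs(T[:,0])<.045)&(abs(T[:,1])<y0)&(T[:,2]>.04)&(T[:,2]<.26)]
    for lo in np.arange(.04,.26,.01):
        q=T[(T[:,2]>=lo)&(T[:,2]<lo+.01)]
        if len(q): print(round(lo,2),len(q),q[:,:2].min(0).round(3),q[:,:2].max(0).round(3))
E
python3 - <<'E'
from h import *
s=env.get_state(); print(s['tcp_pos'],s['wrist_force'])
c=cam('side'); prof(c,s['tcp_pos'][:2])
P=cloud(c).reshape(-1,3); m=(P[:,1]>-.25)&(P[:,1]<-.215)&(P[:,2]>.145)&(P[:,2]<.18)&(P[:,0]>.58)&(P[:,0]<.64)
T=tocar(P[m],np.array(s['tcp_pos'][:2]),2.75); print('rail rel x',T[:,0].min(),T[:,0].max(),np.median(T[:,0]),T[:,2].max())
E
```

```text
[ 0.6116861  -0.16592805  0.22349078] [ 0.55071205  0.06281898 -2.19438327]
0.07 11 [-0.025 -0.035] [0.009 0.03 ]
0.08 32 [-0.026 -0.035] [0.009 0.033]
0.09 41 [-0.026 -0.035] [0.008 0.035]
0.1 52 [-0.026 -0.037] [0.023 0.037]
0.11 70 [-0.025 -0.035] [0.025 0.036]
0.12 36 [-0.026 -0.028] [-0.005  0.017]
0.13 12 [-0.025 -0.019] [-0.018  0.012]
0.14 11 [-0.025 -0.021] [-0.02   0.017]
0.15 13 [-0.026 -0.021] [-0.019  0.018]
0.16 70 [-0.026 -0.049] [0.023 0.05 ]
0.17 48 [-0.025 -0.036] [0.025 0.021]
0.18 75 [-0.025 -0.021] [0.022 0.02 ]
0.19 24 [-0.008 -0.019] [0.007 0.019]
0.2 11 [-0.005 -0.019] [0.004 0.013]
0.21 13 [-0.006 -0.018] [0.003 0.005]
0.22 10 [-0.011 -0.019] [ 0.011 -0.004]
0.23 27 [-0.019 -0.018] [ 0.017 -0.002]
0.24 27 [-0.019 -0.018] [ 0.016 -0.003]
0.25 31 [-0.019 -0.017] [0.019 0.001]
rail rel x -0.008091059535674764 0.0049646555758632634 -0.002928761777650583 0.17213487595201982
```

```bash
python3 - <<'E'
from h import *
for f in ('top','side'):
    W=cloud(load(f)).reshape(-1,3); T=tocar(W,np.array([.603,-.0035]),2.75)
    m=(T[:,2]>.010)&(T[:,2]<.026)&(abs(T[:,0])<.05)&(T[:,1]>-.1)&(T[:,1]<.225); T=T[m]
    h,e=np.histogram(T[:,1],np.arange(-.1,.225,.003)); print(f,T[:,0].min(),T[:,0].max())
    print([(int(round(a*1000)),int(n)) for a,n in zip(e,h) if a<-.06 or .05<a<.12 or a>.18])
E
```

```text
top -0.04682267108427659 0.04589013485419139
[(-100, 0), (-97, 0), (-94, 0), (-91, 1), (-88, 0), (-85, 0), (-82, 1), (-79, 0), (-76, 1), (-73, 13), (-70, 9), (-67, 2), (-64, 2), (-61, 6), (50, 6), (53, 2), (56, 4), (59, 4), (62, 4), (65, 2), (68, 17), (71, 5), (74, 0), (77, 0), (80, 0), (83, 0), (86, 0), (89, 0), (92, 0), (95, 0), (98, 0), (101, 16), (104, 9), (107, 3), (110, 4), (113, 3), (116, 4), (119, 6), (182, 4), (185, 5), (188, 3), (191, 5), (194, 3), (197, 5), (200, 7), (203, 16), (206, 4), (209, 2), (212, 0), (215, 0), (218, 1), (221, 0)]
side -0.04594308909495149 0.030310037347527675
[(-100, 0), (-97, 0), (-94, 0), (-91, 0), (-88, 0), (-85, 0), (-82, 0), (-79, 0), (-76, 0), (-73, 8), (-70, 10), (-67, 5), (-64, 1), (-61, 1), (50, 1), (53, 2), (56, 1), (59, 3), (62, 1), (65, 6), (68, 14), (71, 18), (74, 3), (77, 0), (80, 0), (83, 0), (86, 0), (89, 0), (92, 0), (95, 0), (98, 2), (101, 15), (104, 20), (107, 7), (110, 1), (113, 2), (116, 0), (119, 0), (182, 0), (185, 0), (188, 2), (191, 0), (194, 1), (197, 4), (200, 5), (203, 18), (206, 13), (209, 3), (212, 0), (215, 0), (218, 0), (221, 0)]
```

Request:
jog_arm([
  [-0.1,0,-0.5],
  [-0.1,0,-1],
  [-0.2,1,-1],
  [-0.2,3,-1],
  [-0.3,5,-1],
  [-0.4,7,-1],
  [-0.5,9,-1],
  [-0.6,10,-1],
], gripper=[0,0,0,0,0,0,0,0], twist=[0,0,0,0,0,0,0,0])

```text
clock: 6.3
tcp_pos: [0.6062, -0.0641, 0.2145]
orientation: [0.0, 0.689, 0.725, 0.0]
wrist_force: [-0.0, -0.6, -1.7]
finger_gap: 0.0102
grip_force: 28.1
```

Request:
jog_arm([
  [-0.1,2,0],
  [-0.2,5,0],
  [-0.4,9,0],
  [-0.6,13,0],
  [-0.8,17,0],
  [-0.9,20,0],
  [-1,21.6,0],
  [-1,21.6,0],
], gripper=[0,0,0,0,0,0,0,0], twist=[0,0,0,0,0,0,0,0])

```text
clock: 7.3
tcp_pos: [0.5961, 0.1509, 0.2142]
orientation: [0.0, 0.689, 0.725, -0.0]
wrist_force: [-0.8, -0.4, -1.0]
finger_gap: 0.0095
grip_force: 28.1
```

```bash
cat >> h.py <<'E'
def box(c,ylo,yhi,zlo,zhi):
    T=tocar(cloud(c).reshape(-1,3),np.array([.603,-.0035]),2.75)
    q=T[(T[:,1]>ylo)&(T[:,1]<yhi)&(T[:,2]>zlo)&(T[:,2]<zhi)&(abs(T[:,0])<.035)]
    print(len(q),'x,y pct',np.percentile(q[:,0],[1,99]).round(4),np.percentile(q[:,1],[1,50,99]).round(4), q[:,2].min().round(4),q[:,2].max().round(4))
E
python3 - <<'E'
from h import *
s=env.get_state(); print(s['clock'],s['tcp_pos'],s['wrist_force'])
c=cam('side'); t=cam('top')
for k in (c,t): box(k,.08,.23,.055,.12); box(k,.08,.23,.165,.20)
cv2.imwrite('pics/p4.png',cv2.resize(c['image'][130:260,230:350,::-1],None,fx=4,fy=4,interpolation=3))
E
```

```text
7.3 [0.59606744 0.15089396 0.21424165] [-0.75438298 -0.35972341 -0.97255256]
163 x,y pct [-0.0254  0.0247] [0.1166 0.1307 0.1901] 0.0672 0.1184
162 x,y pct [-0.0243  0.0198] [0.0832 0.141  0.2228] 0.165 0.1987
77 x,y pct [-0.0224  0.0282] [0.1175 0.1265 0.1397] 0.066 0.1193
131 x,y pct [-0.019   0.0218] [0.0807 0.1121 0.14  ] 0.1652 0.1944
```

View pics/p4.png

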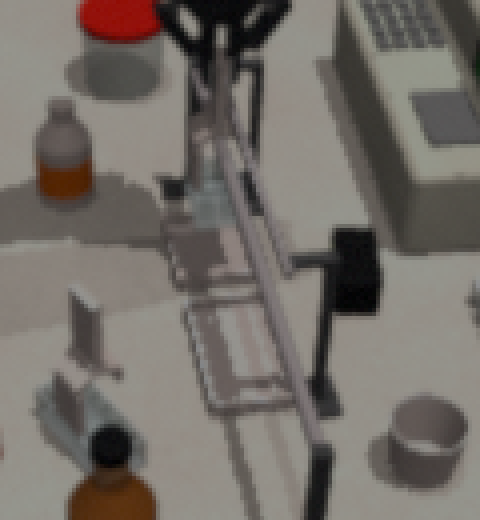

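Narrow carrier box spans rail-y 117–190 mm, so it is centred over its tray (154 mm). Lower it softly.

Request:
jog_arm([
  [0,0,-0.1],
  [0,0,-0.15],
  [0,0,-0.2],
  [0,0,-0.25],
  [0,0,-0.3],
  [0,0,-0.35],
  [0,0,-0.35],
  [0,0,-0.35],
], gripper=[0,0,0,0,0,0,0,0], twist=[0,0,0,0,0,0,0,0])

```text
clock: 8.4
tcp_pos: [0.5963, 0.15, 0.2112]
orientation: [0.0, 0.69, 0.724, 0.0]
wrist_force: [-0.8, -1.3, 2.7]
finger_gap: 0.01
grip_force: 28.6
```

Request:
jog_arm([
  [0,0,-0.05],
  [0,0,-0.05],
  [0,0,-0.05],
  [0,0,-0.05],
  [0,0,-0.05],
  [0,0,-0.05],
  [0,0,1],
  [0,0,4],
], gripper=[0,0.1,0.2,0.3,0.4,0.45,0.45,0.45], twist=[0,0,0,0,0,0,0,0])

```text
clock: 9.4
tcp_pos: [0.5954, 0.1499, 0.2502]
orientation: [-0.001, 0.69, 0.724, -0.001]
wrist_force: [0.5, -0.1, -0.1]
finger_gap: 0.0384
grip_force: 0.0
```

```bash
python3 - <<'E'
from h import *
s=env.get_state(); print(s['clock'],s['tcp_pos'],s['joint_pos'])
c=cam('side'); t=cam('top')
for k in (c,t): box(k,.08,.23,.055,.105); box(k,.08,.23,.165,.24)
E
```

```text
9.4 [0.5953531  0.14991959 0.25020723] [ 1.16032641e-01  3.90594375e-01  2.03006108e-01  1.38636573e+00
 -4.65955899e-05  1.63845863e+00]
142 x,y pct [-0.0282  0.015 ] [0.1155 0.1234 0.1917] 0.0629 0.1049
213 x,y pct [-0.0231  0.0301] [0.082  0.1399 0.2264] 0.1652 0.2397
64 x,y pct [-0.0258  0.0256] [0.1178 0.1261 0.1427] 0.0635 0.1049
164 x,y pct [-0.0194  0.0239] [0.0803 0.1189 0.1432] 0.1652 0.2394
```

Request:
jog_arm([
  [0,0,2.5],
  [-2,-3,2.5],
  [-5,-7,2.5],
  [-8,-12,2.5],
  [-11,-17,2.5],
  [-13,-21,2.5],
  [-14.6,-24,1.5],
  [-14.6,-24,0],
], gripper=[0.45,0.45,0.6,0.7,0.7,0.7,0.7,0.7], twist=[0,5,10,15,20,25,26,26])

```text
clock: 10.5
tcp_pos: [0.4499, -0.0916, 0.2511]
orientation: [0.001, 0.511, 0.86, 0.0]
wrist_force: [-0.4, -0.1, 0.0]
finger_gap: 0.0594
grip_force: 0.0
```

```bash
python3 - <<'E'
from h import *
c=cam('wrist'); s=env.get_state()
print(s['clock'],s['tcp_pos'],s['orientation'])
h,w=c['z_map'].shape; f=h/2/np.tan(np.radians(float(c['fovy']))/2)
u,v=np.meshgrid(np.arange(w)-c['cx'],np.arange(h)-c['cy']); r=np.hypot(u,v)+1e-9; th=r/f; z=c['z_map']
P=np.stack([np.tan(th)*u/r*z,-np.tan(th)*v/r*z,-z,np.ones_like(z)],-1)@c['cam_to_world'].T
P=P[...,:3].reshape(-1,3); P=P[(z.ravel()>0)&(th.ravel()<1.4)]
Q=P[(P[:,2]>.17)&(P[:,2]<.195)&(np.hypot(P[:,0]-.449,P[:,1]+.09)<.03)]
print(len(Q),cv2.minAreaRect((Q[:,:2]*1000).astype(np.float32)) if len(Q)>5 else '')
E
```

```text
10.55 [ 0.44929066 -0.09029417  0.24867141] [-9.31588746e-04  5.10389415e-01  8.59942890e-01  4.79058209e-05]
656 ((448.3050231933594, -91.54627990722656), (9.944494247436523, 36.568634033203125), 28.579973220825195)
```

Request:
jog_arm([
  [0,0,-3],
  [0,0,-7],
  [0,-0.1,-10],
  [0,-0.1,-10.3],
  [0,-0.1,-10.3],
  [0,-0.1,-10.3],
  [0,-0.1,-10.3],
  [0,-0.1,-10.3],
], gripper=[0.7,0.7,0.7,0.7,0.5,0.2,0,0], twist=[0,0,0,0,0,0,0,0], squeeze=28)

```text
clock: 11.55
tcp_pos: [0.4506, -0.0914, 0.1488]
orientation: [0.001, 0.509, 0.861, -0.0]
wrist_force: [-1.8, -0.7, 5.2]
finger_gap: 0.0096
grip_force: 29.6
```

Request:
jog_arm([
  [0,0,1],
  [0,0,4],
  [0,0,7],
  [1,0,9.5],
  [3,0,9.5],
  [6,-0.5,9.5],
  [8.5,-1,9.5],
  [10.5,-2,9.5],
], gripper=[0,0,0,0,0,0,0,0], twist=[0,0,0,-3,-9,-15,-21,-26])

```text
clock: 12.55
tcp_pos: [0.5561, -0.1107, 0.2428]
orientation: [-0.0, 0.691, 0.723, 0.0]
wrist_force: [1.2, 0.3, -2.9]
finger_gap: 0.0097
grip_force: 28.5
```

Request:
jog_arm([
  [0,-1,0],
  [0.1,-3,0],
  [0.2,-5,0],
  [0.3,-5.8,0],
  [0.3,-5.8,0],
  [0.3,-5.8,0],
  [0.3,-5.8,0],
  [0.3,-5.8,0],
], gripper=[0,0,0,0,0,0,0,0], twist=[0,0,0,0,0,0,0,0])

```text
clock: 13.55
tcp_pos: [0.5583, -0.1685, 0.2429]
orientation: [0.0, 0.69, 0.724, 0.0]
wrist_force: [0.1, 0.2, -1.3]
finger_gap: 0.0096
grip_force: 28.5
```

```bash
python3 - <<'E'
from h import *
s=env.get_state(); print(s['clock'],s['tcp_pos'],s['orientation'],s['grip_force'])
c=cam('side'); prof(c,s['tcp_pos'][:2],.07)
E
```

```text
13.55 [ 0.55830093 -0.16846759  0.24291863] [5.23641765e-05 6.89523250e-01 7.24263545e-01 5.56830132e-05] 28.493791222572327
0.09 23 [-0.026 -0.053] [0.019 0.059]
0.1 57 [-0.026 -0.053] [0.023 0.058]
0.11 59 [-0.025 -0.053] [0.022 0.055]
0.12 82 [-0.026 -0.053] [0.025 0.056]
0.13 148 [-0.026 -0.052] [0.025 0.057]
0.14 86 [-0.025 -0.045] [0.017 0.036]
0.15 10 [-0.025 -0.016] [-0.018  0.02 ]
0.16 14 [-0.026 -0.016] [0.045 0.021]
0.17 10 [-0.025 -0.017] [-0.019  0.023]
0.18 18 [-0.025 -0.016] [0.023 0.021]
0.19 68 [-0.025 -0.018] [0.026 0.026]
0.2 56 [-0.018 -0.018] [0.019 0.025]
0.21 22 [-0.009 -0.015] [0.008 0.019]
0.22 10 [-0.005 -0.016] [0.003 0.014]
0.23 10 [-0.006 -0.014] [ 0.005 -0.   ]
0.24 15 [-0.011 -0.015] [ 0.012 -0.006]
0.25 25 [-0.018 -0.015] [0.018 0.005]
```

Request:
jog_arm([
  [0.8,0,0],
  [2,0.1,0],
  [3.2,0.1,0],
  [4.4,0.2,0],
  [5.2,0.2,0],
  [5.2,0.2,-0.5],
  [5.2,0.2,-1.5],
  [5.2,0.2,-2.5],
], gripper=[0,0,0,0,0,0,0,0], twist=[0,0,0,0,0,0,0,0])

```text
clock: 14.6
tcp_pos: [0.6097, -0.1669, 0.2169]
orientation: [-0.0, 0.69, 0.724, -0.0]
wrist_force: [-0.0, 0.3, -2.7]
finger_gap: 0.0096
grip_force: 28.5
```

Request:
jog_arm([
  [0,0,-0.4],
  [-0.1,1,-0.4],
  [-0.2,3,-0.4],
  [-0.3,5,-0.4],
  [-0.4,8,-0.4],
  [-0.5,10,-0.4],
  [-0.6,12,-0.4],
  [-0.6,12,-0.4],
], gripper=[0,0,0,0,0,0,0,0], twist=[0,0,0,0,0,0,0,0])

```text
clock: 15.6
tcp_pos: [0.6042, -0.0451, 0.2141]
orientation: [0.0, 0.689, 0.725, 0.0]
wrist_force: [0.3, 0.1, -2.8]
finger_gap: 0.0099
grip_force: 28.5
```

Request:
jog_arm([
  [0,1,0],
  [-0.1,2.5,0],
  [-0.1,3.5,0],
  [-0.2,4,0],
  [-0.2,4,0],
  [-0.2,4,0],
  [-0.2,4,0],
  [-0.2,4,0],
], gripper=[0,0,0,0,0,0,0,0], twist=[0,0,0,0,0,0,0,0])

```text
clock: 16.6
tcp_pos: [0.6023, -0.0073, 0.2138]
orientation: [0.0, 0.69, 0.724, 0.0]
wrist_force: [-1.1, -0.8, -2.4]
finger_gap: 0.01
grip_force: 28.5
```

```bash
python3 - <<'E'
from h import *
s=env.get_state(); print(s['clock'],s['tcp_pos'],s['wrist_force'])
c=cam('side'); t=cam('top')
for k in (c,t): box(k,-.08,.08,.075,.105); box(k,.09,.22,.065,.105)
E
```

```text
16.6 [ 0.60229001 -0.00725795  0.21382699] [-1.07317982 -0.75981818 -2.36453838]
158 x,y pct [-0.0268  0.0116] [-0.0559 -0.0354  0.0555] 0.0756 0.105
120 x,y pct [-0.029   0.0087] [0.1165 0.1241 0.191 ] 0.0655 0.1049Traceback (most recent call last):
  File "<stdin>", line 4, in <module>
  File "h.py", line 24, in box
    print(len(q),'x,y pct',np.percentile(q[:,0],[1,99]).round(4),np.percentile(q[:,1],[1,50,99]).round(4), q[:,2].min().round(4),q[:,2].max().round(4))
                           ~~~~~~~~~~~~~^^^^^^^^^^^^^^^
    return _quantile_unchecked(
        a, q, axis, out, overwrite_input, method, keepdims, weights)
    return _ureduce(a,
                    func=_quantile_ureduce_func,
    ...<5 lines>...
                    overwrite_input=overwrite_input,
                    method=method)
    r = func(a, **kwargs)
    result = _quantile(arr,
                       quantiles=q,
    ...<2 lines>...
                       out=out,
                       weights=wgt)
    slices_having_nans = np.isnan(arr[-1, ...])
                                  ~~~^^^^^^^^^
IndexError: index -1 is out of bounds for axis 0 with size 0
```

Request:
jog_arm([
  [0,0,-0.1],
  [0,0,-0.15],
  [0,0,-0.2],
  [0,0,-0.25],
  [0,0,-0.3],
  [0,0,-0.33],
  [0,0,-0.33],
  [0,0,-0.33],
], gripper=[0,0,0,0,0,0,0,0], twist=[0,0,0,0,0,0,0,0])

```text
clock: 17.7
tcp_pos: [0.6028, -0.007, 0.2114]
orientation: [0.001, 0.69, 0.724, 0.001]
wrist_force: [0.1, 0.2, 5.1]
finger_gap: 0.0093
grip_force: 29.7
```

In contact, with the load carried by the rail. Release and rise.

Request:
jog_arm([
  [0,0,0],
  [0,0,0],
  [0,0,0],
  [0,0,0],
  [0,0,0],
  [0,0,0],
  [0,0,1],
  [0,0,4],
], gripper=[0,0.1,0.2,0.3,0.4,0.45,0.45,0.45], twist=[0,0,0,0,0,0,0,0])

```text
clock: 18.7
tcp_pos: [0.6013, -0.0068, 0.2498]
orientation: [-0.001, 0.69, 0.724, -0.001]
wrist_force: [1.5, -0.4, -0.0]
finger_gap: 0.0384
grip_force: 0.0
```

Request:
jog_arm([
  [0,0,2],
  [0,0,5],
  [-3,0,8],
  [-7,0,8],
  [-11,0,8],
  [-14,0,8],
  [-15,0,8],
  [-15,0,8],
], gripper=[0.45,0.45,0.45,0.45,0.45,0.45,0.45,0.45], twist=[0,0,0,0,0,0,0,0])

```text
clock: 19.7
tcp_pos: [0.4526, -0.007, 0.3314]
orientation: [0.001, 0.69, 0.724, 0.001]
wrist_force: [0.8, 0.5, -0.4]
finger_gap: 0.0383
grip_force: 0.0
```

```bash
python3 - <<'E'
from h import *
s=env.get_state(); print(s['clock'],s['tcp_pos'],s['wrist_force'])
c=cam('side')
box(c,-.08,.08,.062,.09); box(c,.09,.22,.062,.09)
cv2.imwrite('pics/p5.png',cv2.resize(c['image'][110:310,190:370,::-1],None,fx=3,fy=3,interpolation=3))
E
```

```text
19.7 [ 0.45260457 -0.00701459  0.33135462] [ 0.82551     0.50521634 -0.4369565 ]
108 x,y pct [-0.0245  0.0151] [-0.0559 -0.0453  0.0538] 0.0644 0.0898
66 x,y pct [-0.0291  0.0102] [0.1166 0.1231 0.1885] 0.0628 0.0899
```

View pics/p5.png

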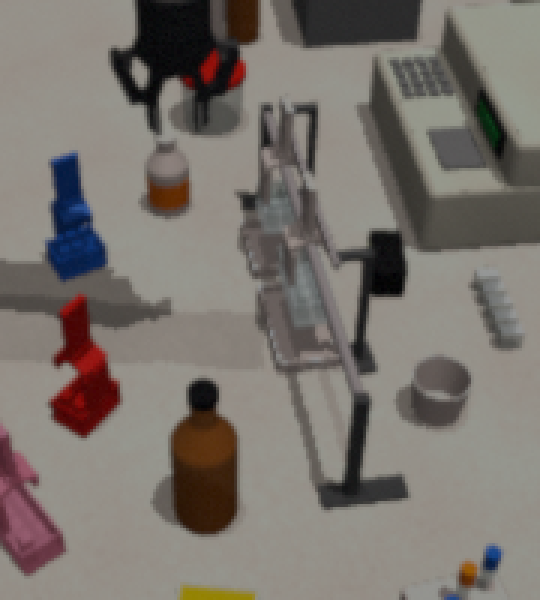

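Both carriers hang upright: the narrow one near (280,205) over the far tray, the wide one near (307,290) over the near tray. Bystanders are untouched and the gripper is clear.

```bash
python3 -c "
from workcell import env
print(env.hand_in())"
```

```text
the job is handed in; nothing more can be done
None
```

Both carriers hang on the rail, each centred over its own tray to within about 2 mm on the last camera check; they are released, the arm is clear, and the job was handed in at about 20 s on the robot clock.

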